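# Set the stop block on a bent hanger arm

### The job

The bent hanger arm is held in its stand on the table. First lift the slotted keeper off the bar and put it in the grey tray; then slide the drilled stop block along the bar, round the bend, right up against the flange at the bar's free end, and let go. Work gently: never force the block against the bar (more than 25 N is too much), and leave the other things on the table where they are.

Things in the scene. Friction and masses are not known exactly. Their poses are not given: they have to be found in the camera images.
- stand: fixed grey stand holding the bent bar (dark, round, 14 mm, rigid, level throughout, centre line 115 mm up). Origin under the middle of its post (30 x 34 mm, 146 mm high; foot plate 120 x 130 x 16 mm); z up, x along the bar's first leg, which runs straight over the origin's x axis from a 22 mm wide collar, ending at x = 21 mm, to x = 140 mm
- leg_end (a point): end of the bar's straight first leg, on its centre line (stand's x = 140 mm, 115 mm up; axes as the stand's). Seen from above the bar turns 16 degrees left here, towards the stand's +y, and runs 22 mm to the elbow point
- elbow (a point): elbow point, mid-bend, on the bar's centre line; axes as the stand's. Here the bar turns left by a further angle that differs from bar to bar: 1 to 25 degrees, NOT measured, to be seen or felt. It runs 22 mm, turns left 16 degrees more, then runs straight 105 mm to the near face of the end flange (28 mm wide, 10 mm thick). Block home: its bore's centre 118 mm from here, for any bend
- block_bore (a point): centre of the bore of the aluminium stop block hanging loosely on the first leg. Block 16 mm long along the bore (its x, away from the post), 44 mm wide (y), 56 mm high (z); bore 20 mm (3 mm play all round, so it hangs 3 mm low), its centre 34 mm above the underside, 22 mm below the top. About 90 g. It cannot pass the flange
- keeper_center (a point): centre, half-way up, of the steel keeper that straddles the first leg beyond the block: an upright plate 12 mm thick (x, along the bar), 42 mm wide (y), 66 mm high (z), with an 18 mm wide slot, open at the bottom, 48 mm deep. It lifts straight up (50 mm and more to clear the bar). About 120 g
- tray: fixed open grey plastic tray, 150 x 150 mm, 30 mm high, walls and floor 4 mm thick; origin under its centre, z up
- coupling: loose on the table, not part of the job: aluminium hose coupling ring, 72 mm across, 34 mm high, origin under its centre
- wrench: loose on the table, not part of the job: steel open-ended wrench lying flat, about 0.2 m long
- mug: loose on the table, not part of the job: white mug, 80 mm across, 90 mm high, origin under its centre
- torch: loose on the table, not part of the job: black hand torch lying down, 160 mm long
- prybar: loose on the table, not part of the job: black bent pry bar lying flat, 300 mm long
- spray: loose on the table, not part of the job: steel spray can, 52 mm across, 150 mm high, origin under its centre
- driver: loose on the table, not part of the job: screwdriver lying flat
Mind the look-alikes: they are no part of the job. What is shaped like the part that bears keeper_center but orange, purple or red is not meant.

How it is judged:
By the outcome, as a careful person would: the job done as asked, in the order asked, and still so for the second after the job is handed in, with the robot touching nothing.
It also fails if it takes over 72 s, if anything falls off the work surface, if the arm or the gripper's body presses on something with over 40 N, if the wrist force passes 120 N, or if a joint passes its speed limit or range.

### The arm

A 6-joint arm with a two-finger parallel gripper is mounted at the origin on the work surface. World frame = base frame: x ahead of the robot, y to its left, z up, the work surface at z = 0. Lengths are in m, angles in rad, forces in N, time in s.
With the tool pointing down it reaches from about 0.25 to 0.8 m from the base axis. Payload 8.5 kg.
Tool frame: the origin (TCP) lies at the very end of the fingers, on their centre line; the grasp point (between the pads) lies 19 mm behind it; z points along the fingers, y is the direction in which the jaws open and shut (so a half turn about z gives the same grasp; the last joint's range is limited). The gripper opens to 85 mm and grips with 20 to 120 N. Pads are 22 mm wide; open, the fingers measure 114 mm over their backs; the gripper's body (76 mm by 85 mm) begins 54 mm behind the grasp point. The pads swing forward as they close: fully open they stand 13 mm farther back than shut.
Start: joints at [1.185, 0.238, -0.013, 1.319, 0, 1.571], TCP at [0.198, 0.486, 0.231] pointing down, gripper open.
Joint ranges: [-2.66, 2.66], [-1.03, 1.9], [-1.14, 1.46], [-1.82, 2.27], [-1.45, 1.34], [-3.14, 3.14]. Speed limits (rad/s): [2.22, 2.22, 2.79, 3.14, 3.14, 3.14].

### API

Orientations are given as a unit quaternion [w, x, y, z].
In Python, from rig import manip gives the robot as it stands.
- The arm moves only by the tool arm_command, never from a script. Its argument "series" is text: rows parted by semicolons, each of 4 numbers parted by spaces: the shift along the tool's x, y, z in m, then the turn about the tool's z in degrees. A call has 1 to 8 rows; each row shifts and turns the commanded pose from where the row before left it, along the tool's axes as they then stand; what a row does not reach is not made up. A row lasts 1/10 s, in which the tool goes at most 50 mm and 8.59 degrees, less where a joint would pass 70% of its speed; a pose out of reach is approached as far as the arm can. A call with a gripper value outside its range is refused whole. "fingers" is the gripper's target within -1 to 1 (shut at 1, half-way at 0, fully open at -1), set as the call begins (left out, the last holds). The fingers move at their own pace and stop on an object; "squeeze" is the grip in N (left out, the last holds). Time passes only in rows, so rows that do not move let the fingers close. It gives the time, the measured TCP pose, the force and the opening at its end, in the units of the state.
- manip.state(): the state, without advancing time (a new reading comes with each control period).
- manip.grab_frame(name): name is "scene" or "top"; returns a dict with "img" (400x640x3 uint8, red, green, blue), "range_z" (400x640 float32, m along the optical axis (not along the pixel's ray), 0 where there is no reading), "fx", "fy", "cx", "cy" (pixels), "xyz" and "orientation" of the camera in the world. Camera axes: x right, y up, looking along -z (the intrinsics and any distortion apply to the point x, -y, -z); pixel columns grow to the right and rows downward; lengths in m; the calibration is good to about 2 mm. A picture is of the moment at which its call begins.
- manip.finish_job(): hands the job in, once; it reports no verdict.
The state is a dict: "time": time; "joint_positions": joint angles; "dq": joint speeds; "effort": joint torques, N m; "tcp_pos": TCP position; "ee_rot": TCP orientation; "ft_force": force on the tool from outside, world axes, zero at the start; "wrist_torque": the same for the moment, N m; "finger_gap": opening from 0.0 (shut) to 1.0 (fully open).
Only numpy, scipy, OpenCV 4.12 (cv2) and the standard library are available. Lean on these libraries where they do the work, as an engineer would, in place of code of your own. Each camera call takes 0.05 s, during which the arm holds its last target. There are 200 camera calls.

## Working session

There is one attempt and no reset: what is moved stays moved. The work goes in short steps, Python scripts to look and compute and a tool call to move; the robot and the scene stay as the last step left them, time stands still between calls to the robot, and variables do not carry over. Pictures are saved under pics/ and viewed, about 8 in all and at most 12, crops included, and the job is handed in when it is done.

Besides the shell and the picture viewer there is one more tool, called after "Request:" as name(argument=value, ...) on one line, values as JSON. arm_command: Moves the arm, as the interface text tells. Its arguments: {"type":"object","properties":{"series":{"type":"string"},"fingers":{"type":"number"},"squeeze":{"type":"number"}},"required":["series"]}

```bash
mkdir -p pics; cat > h.py <<'E'
import numpy as np,cv2
from rig import manip
from scipy.spatial.transform import Rotation as R
def grab(n):
    f=manip.grab_frame(n); q=np.array(f["orientation"]); f["R"]=R.from_quat(q[[1,2,3,0]]).as_matrix(); f["t"]=np.array(f["xyz"]); return f
def save(f,name,box=None,s=1):
    im=f["img"][:,:,::-1]
    if box: im=im[box[1]:box[3],box[0]:box[2]]
    cv2.imwrite("pics/"+name,cv2.resize(im,None,fx=s,fy=s,interpolation=cv2.INTER_CUBIC))
def cloud(f):
    v,u=np.mgrid[0:400,0:640]; z=f["range_z"]
    p=np.stack([(u-f["cx"])/f["fx"]*z,-(v-f["cy"])/f["fy"]*z,-z],-1)
    P=p@f["R"].T+f["t"]; P[z<=0]=np.nan; return P
def ray(f,u,v,h):
    d=f["R"]@np.array([(u-f["cx"])/f["fx"],-(v-f["cy"])/f["fy"],-1]); return f["t"]+d*(h-f["t"][2])/d[2]
def pix(f,p):
    c=f["R"].T@(np.array(p)-f["t"]); return f["cx"]+f["fx"]*c[0]/-c[2], f["cy"]-f["fy"]*c[1]/-c[2]
E
python3 - <<'E'
from h import *
s=manip.state(); print({k:np.round(v,3) for k,v in s.items()})
for n in("scene","top"):
    f=grab(n); save(f,n+"0.png"); print(n,f["t"],f["R"].round(3).tolist(),f["fx"],f["cx"],f["cy"],(f["range_z"]>0).mean(),[k for k in f])
    np.savez("f_"+n,**f)
E
```

```text
{'time': np.float64(0.0), 'joint_positions': array([ 1.185,  0.239, -0.014,  1.319, -0.   ,  1.571]), 'dq': array([ 0.001,  0.   ,  0.001, -0.   ,  0.   , -0.   ]), 'effort': array([ 0.0000e+00, -5.3878e+01,  3.4644e+01,  1.8000e-02,  0.0000e+00,
        0.0000e+00]), 'tcp_pos': array([0.197, 0.486, 0.231]), 'ee_rot': array([-0.   ,  0.192,  0.981, -0.001]), 'ft_force': array([0.005, 0.257, 0.823]), 'wrist_torque': array([-0.042,  0.015,  0.019]), 'finger_gap': np.float64(0.999)}
scene [ 1.05587413 -0.64296648  0.67183588] [[0.765, -0.368, 0.529], [0.644, 0.428, -0.634], [0.007, 0.825, 0.565]] 424.63522282416756 317.9994055231669 196.88729715896935 0.99604296875 ['img', 'range_z', 'fx', 'fy', 'cx', 'cy', 'xyz', 'orientation', 'R', 't']
top [0.47013971 0.02400985 1.14311731] [[0.028, 0.997, -0.075], [-0.999, 0.03, 0.029], [0.031, 0.074, 0.997]] 412.0137405545403 317.9563605045835 207.0331414819779 0.99587109375 ['img', 'range_z', 'fx', 'fy', 'cx', 'cy', 'xyz', 'orientation', 'R', 't']
```

View pics/scene0.png

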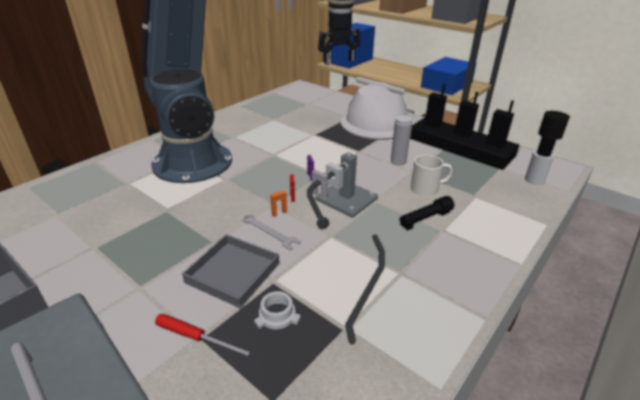

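View pics/top0.png

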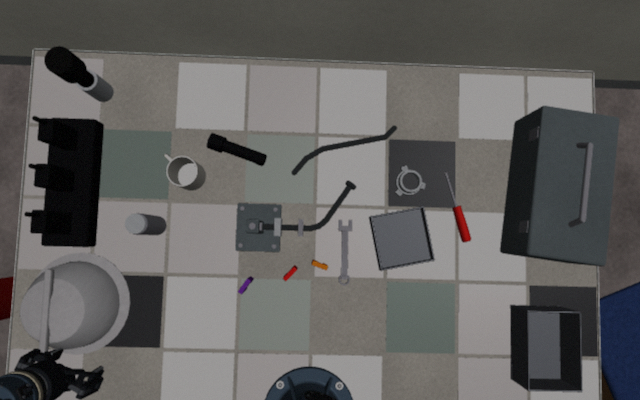

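Top view: stand post at about (257,228), block at (278,227), keeper at (300,227), flange at (351,185) and tray at (402,239). The orange, red and purple look-alikes lie below, near (246–319, 265–285).

```bash
python3 - <<'E'
from h import *
f=grab("top"); g=grab("scene"); save(f,"t1.png",(225,170,445,280),3.6); save(g,"s1.png",(280,130,390,240),5)
P=cloud(f)
def st(n,m):
    q=P[m]; print(n,m.sum(),np.nanmedian(q,0).round(4),np.nanmin(q,0).round(4),np.nanmax(q,0).round(4))
reg=np.zeros((400,640),bool); reg[170:262,230:362]=1
z=P[...,2]
st("post",reg&(z>.138)); 
for a,b in((.10,.125),(.125,.137)): st((a,b),reg&(z>a)&(z<b))
# table height & foot plate
st("plate",reg&(z>.01)&(z<.022))
m=reg&(z>.01)&(z<.022); print(cv2.minAreaRect(P[m][:,:2].astype(np.float32)*1000))
m=reg&(z>.138); print("post",cv2.minAreaRect(P[m][:,:2].astype(np.float32)*1000))
tr=np.zeros_like(reg); tr[195:280,362:442]=1
m=tr&(z>.018); print("tray",cv2.minAreaRect(P[m][:,:2].astype(np.float32)*1000))
# height map around the bar
np.set_printoptions(linewidth=250)
print((z[216:240,250:312:1]*1000).round(0).astype(int)[:, ::2])
E
```

```text
post 200 [0.4941 0.1461 0.1401] [0.4733 0.0319 0.138 ] [0.5124 0.1681 0.1495]
(0.1, 0.125) 586 [ 0.5029 -0.0109  0.1205] [ 0.4718 -0.0975  0.1054] [0.6147 0.1406 0.125 ]
(0.125, 0.137) 186 [0.4961 0.0932 0.1333] [ 0.4718 -0.0939  0.1251] [0.611  0.1685 0.1369]
plate 1701 [0.4884 0.1545 0.0155] [ 0.4101 -0.0981  0.0101] [0.6556 0.2147 0.0218]
((535.5089111328125, 57.23785400390625), (312.84002685546875, 240.6551513671875), 85.24052429199219)
post ((491.1036376953125, 99.98440551757812), (38.835262298583984, 135.69705200195312), 1.6436097621917725)
tray ((475.4342041015625, -238.31686401367188), (150.00994873046875, 151.1227569580078), 12.009239196777344)
[[                  15                   13                   16                   15                   12                   16                   18                   16                   21                   16                   14
                    19                   14                   15                   15                   14                   -1                   -5                   -3                   -2               
[... 14715 characters left out ...]
 12                   14                   14                   18                   15                   18                   13                   16                   18                   18                   14
                    16                   15                   16                   16                   -1                   -1                    3                   -2                    4                   -2                   -4
                     0                   -2                    1                   -4                   -4                    0                    1                   -3                    1]]<stdin>:18: RuntimeWarning: invalid value encountered in cast
```

View pics/t1.png

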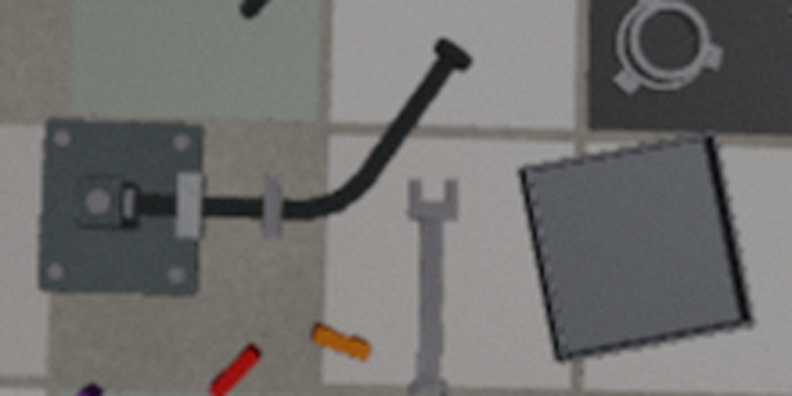

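View pics/s1.png

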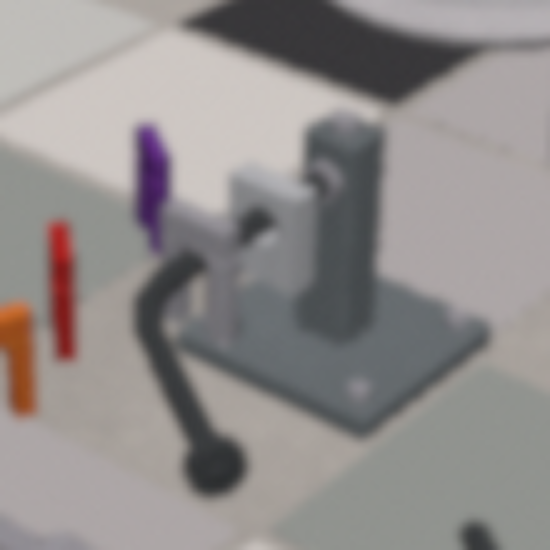

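```bash
python3 - <<'E'
from h import *
f=dict(np.load("f_top.npz")); P=cloud(f); z=P[...,2]
def box(u0,v0,u1,v1):
    m=np.zeros(z.shape,bool); m[v0:v1,u0:u1]=1; return m
def line(m,h):
    # silhouette mid line: cast pixel rays on plane h
    v,u=np.nonzero(m); Q=np.array([ray(f,a,b,h)[:2] for a,b in zip(u,v)])
    vx,vy,x,y=cv2.fitLine(Q.astype(np.float32)*1000,cv2.DIST_HUBER,0,.01,.01).ravel(); return np.array([x,y]),np.array([vx,vy]),Q*1000
bar=(z>.108)&(z<.13)
a=[line(bar&box(*b),.118) for b in((264,215,273,240),(283,215,297,240),(303,220,309,240))]
Q=np.vstack([q[2] for q in a]); vx,vy,x,y=cv2.fitLine(Q.astype(np.float32),cv2.DIST_HUBER,0,.01,.01).ravel()
d1=np.array([vx,vy]); d1*=-np.sign(vy); p1=np.array([x,y]); print("leg1",p1,d1,np.degrees(np.arctan2(d1[1],d1[0])),[q[0].round(1) for q in a])
p2,d2,_=line(bar&box(326,194,345,218),.118); d2*=np.sign(d2[0]); print("leg2",p2,d2,np.degrees(np.arctan2(d2[1],d2[0])))
A=np.degrees(np.arctan2(d2[1],d2[0])-np.arctan2(d1[1],d1[0])); print("bend total",A,"mid",A-32)
n=np.array([-d1[1],d1[0]])
t=np.linalg.solve(np.c_[d1,-d2],p2-p1); X=p1+t[0]*d1; 
from math import *
th=radians(A-32); a1=radians(16)
# offsets of leg1-end to intersection
e=22*np.array([cos(a1),sin(a1)]); b=e+22*np.array([cos(a1+th),sin(a1+th)]); At=radians(A)
s=b[0]-b[1]/tan(At); legend=X-s*d1; O=legend-140*d1; print("from bend: X",X,"legend",legend,"O",O)
m=box(234,200,284,256)&(z>.009)&(z<.023); v,u=np.nonzero(m); Q=np.array([ray(f,i,j,.016)[:2] for i,j in zip(u,v)]).astype(np.float32)*1000; print("plate",cv2.minAreaRect(Q))
for nm,b,lo,h,hw in(("block",(272,212,286,242),.129,.134,0),("keeper",(294,214,307,242),.13,.14,0),("flange",(343,178,358,192),.1,.118,0)):
    m=box(*b)&(z>lo) if nm!="flange" else box(*b)&(z>.09); v,u=np.nonzero(m); Q=np.array([ray(f,i,j,h)[:2] for i,j in zip(u,v)]).astype(np.float32)*1000
    r=cv2.minAreaRect(Q); c=Q.mean(0); print(nm,r,c,"along",(c-O)@d1,"lat",(c-p1)@n,"z",np.median(z[m]))
E
```

```text
leg1 [493.31607  70.78522] [-0.00571458 -0.99998367] -90.327415 [array([493.6, 114.9], dtype=float32), array([493.7,  63.6], dtype=float32), array([492.7,  23.6], dtype=float32)]
leg2 [551.7926  -48.97955] [ 0.8246565 -0.5656339] -34.44632
bend total 55.881096 mid 23.881096
from bend: X [492.86264   -8.559349] legend [493.00187034  15.80424125] O [493.80191154 155.80195243]
plate ((493.80438232421875, 153.92193603515625), (119.8756332397461, 129.51380920410156), 89.71347045898438)
block ((493.6273193359375, 94.03294372558594), (15.801939010620117, 43.80699157714844), 88.50309753417969) [493.67526  94.28064] along 61.521031781806016 lat 0.22491956 z 0.13393583281144372
keeper ((492.854248046875, 37.40147399902344), (11.756385803222656, 39.5711555480957), 87.7420883178711) [493.03214  37.5455 ] along 118.25891834474012 lat -0.09397988 z 0.13989132567115548
flange ((599.74169921875, -83.56607818603516), (26.827144622802734, 27.669233322143555), 77.39482879638672) [601.0459  -81.92877] along 237.11398752473255 lat 108.60076 z 0.12254415871068125
```

Measurements agree with the given sizes: keeper at (493, 37.5) mm, block at (493.6, 94.2), bar heading −90.3°, mid bend about 24°, tray at (475, −238). Moving over the keeper.

Request:
arm_command(series="-0.0278 -0.019 0 0;-0.0278 -0.019 0 0;-0.0278 -0.019 0 0;-0.0278 -0.019 0 0;-0.0278 -0.019 0 0;-0.0278 -0.019 0 0;-0.0278 -0.019 0 0;-0.0278 -0.019 0 0", fingers=-1)

```text
time: 1.0
tcp_pos: [0.3469, 0.2606, 0.2313]
ee_rot: [0.0, 0.192, 0.981, -0.0]
ft_force: [0.5, 0.8, -0.4]
finger_gap: 1.005
```

Request:
arm_command(series="-0.0278 -0.019 0 0;-0.0278 -0.019 0 0;-0.0278 -0.019 0 0;-0.0278 -0.019 0 0;-0.0278 -0.019 0 0;-0.0278 -0.019 0 0;-0.0278 -0.019 0 0;-0.0278 -0.019 0 0")

```text
time: 1.8
tcp_pos: [0.4958, 0.036, 0.2312]
ee_rot: [-0.0, 0.192, 0.981, -0.0]
ft_force: [0.2, 0.7, 0.0]
finger_gap: 1.0
```

Request:
arm_command(series="0 0 0 8.5;0 0 0 8.5;0 0 0 8.5;0 0 0 8.5;0 0 0 8.5;0 0 0 8.5;0 0 0 8.5;0 0 0 8.5")

```text
time: 2.6
tcp_pos: [0.4951, 0.0373, 0.2311]
ee_rot: [-0.0, 0.71, 0.704, -0.0]
ft_force: [0.6, -0.5, -0.5]
finger_gap: 0.998
```

Request:
arm_command(series="0 0 0 0;0 0 0 0")

```text
time: 2.8
tcp_pos: [0.4952, 0.0373, 0.2312]
ee_rot: [-0.0, 0.706, 0.708, -0.0]
ft_force: [-0.8, -0.1, 0.1]
finger_gap: 0.999
```

Request:
arm_command(series="0 -0.002 0.02 0.4;0 0 0.02 0;0 0 0.02 0;0 0 0.02 0;0 0 0.02 0;0 0 0.015 0;0 0 0.012 0;0 0 0 0")

```text
time: 3.6
tcp_pos: [0.4922, 0.0373, 0.1029]
ee_rot: [-0.001, 0.709, 0.705, -0.001]
ft_force: [0.6, -0.3, 0.0]
finger_gap: 0.998
```

```bash
python3 - <<'E'
from h import *
print(manip.state()["tcp_pos"],manip.state()["ft_force"]); g=grab("scene"); save(g,"s2.png",(280,110,400,220),5)
E
```

```text
[0.49218189 0.03725451 0.10290207] [ 0.62866826 -0.30457578  0.0373439 ]
```

View pics/s2.png

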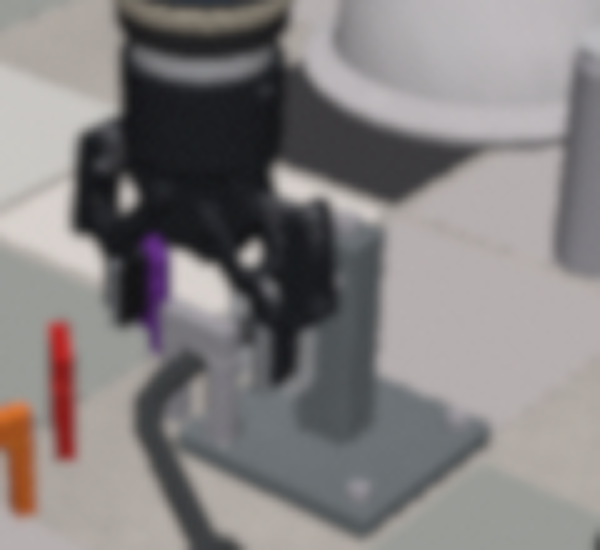

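The fingers straddle the keeper across its width, at crop (180–240, 310–430), clear of the bar. Closing.

Request:
arm_command(series="0 0 0 0;0 0 0 0;0 0 0 0;0 0 0 0;0 0 0 0;0 0 0 0;0 0 0 0;0 0 0 0", fingers=1, squeeze=35)

```text
time: 4.45
tcp_pos: [0.4935, 0.0374, 0.105]
ee_rot: [0.0, 0.71, 0.704, 0.0]
ft_force: [-1.7, -0.7, 6.0]
finger_gap: 0.486
```

Request:
arm_command(series="0 0 0 0;0 0 -0.005 0;0 0 -0.005 0;0 0 -0.01 0;0 0 -0.01 0;0 0 0 0")

```text
time: 5.05
tcp_pos: [0.4943, 0.0374, 0.1361]
ee_rot: [0.001, 0.71, 0.704, 0.001]
ft_force: [0.5, -0.5, -1.4]
finger_gap: 0.487
```

Request:
arm_command(series="0 0 -0.015 0;0 0 -0.02 0;0 0 -0.02 0;-0.01 0 0 0;-0.025 0 0 0;-0.03 0 0 0;-0.03 0 0 0;-0.03 0 0 0")

```text
time: 5.85
tcp_pos: [0.4915, -0.0892, 0.1883]
ee_rot: [-0.0, 0.71, 0.704, -0.0]
ft_force: [0.0, 0.6, -2.1]
finger_gap: 0.488
```

Request:
arm_command(series="-0.03 -0.004 0 0;-0.03 -0.005 0 0;-0.03 -0.005 0 0;-0.03 -0.005 0 0;-0.02 0 0 0;-0.01 0 0 0;0 0 0 0")

```text
time: 6.55
tcp_pos: [0.4714, -0.2385, 0.1885]
ee_rot: [-0.0, 0.711, 0.703, -0.0]
ft_force: [-0.2, -0.3, -1.1]
finger_gap: 0.485
```

```bash
python3 - <<'E'
from h import *
s=manip.state(); print(s["tcp_pos"],s["ft_force"],s["finger_gap"]); g=grab("scene"); save(g,"s3.png",(160,90,400,310),3)
E
```

```text
[ 0.47135428 -0.23851553  0.18845425] [-0.21291736 -0.33124985 -1.10989765] 0.4846935752997391
```

View pics/s3.png

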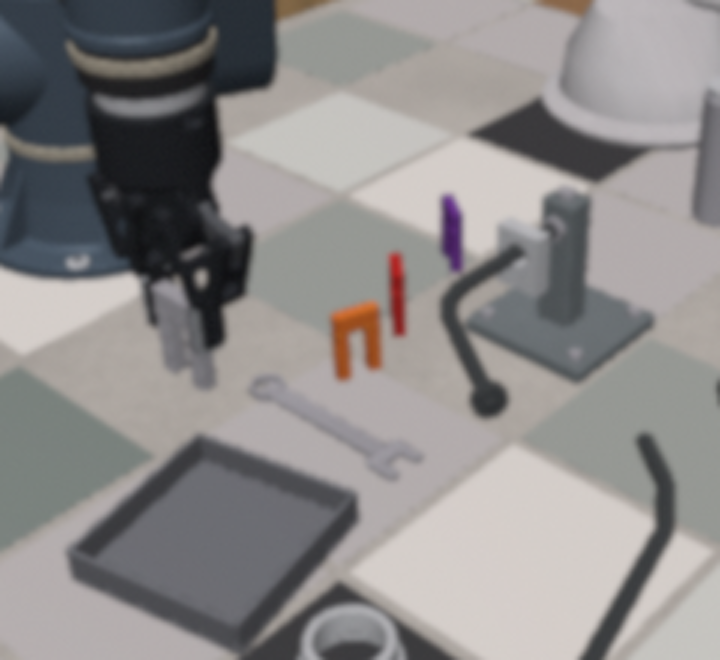

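The keeper is held at crop (185, 335), the bar is free, and the block is still at (523, 255). Lowering into the tray.

Request:
arm_command(series="0 0 0.02 0;0 0 0.03 0;0 0 0.03 0;0 0 0.03 0;0 0 0.02 0;0 0 0.01 0;0 0 0.007 0;0 0 0 0")

```text
time: 7.4
tcp_pos: [0.4719, -0.237, 0.0421]
ee_rot: [-0.0, 0.71, 0.704, -0.0]
ft_force: [0.1, -0.1, -0.8]
finger_gap: 0.481
```

Request:
arm_command(series="0 0 0.002 0;0 0 0.002 0;0 0 0.001 0;0 0 0 0")

```text
time: 7.8
tcp_pos: [0.4719, -0.2376, 0.0376]
ee_rot: [0.0, 0.71, 0.704, 0.0]
ft_force: [0.3, -0.3, -1.6]
finger_gap: 0.486
```

Request:
arm_command(series="0 0 0.001 0;0 0 0.001 0;0 0 0 0")

```text
time: 8.1
tcp_pos: [0.4718, -0.2375, 0.0353]
ee_rot: [0.0, 0.71, 0.704, -0.0]
ft_force: [-1.8, 0.3, -1.1]
finger_gap: 0.488
```

Request:
arm_command(series="0 0 0.001 0;0 0 0 0")

```text
time: 8.3
tcp_pos: [0.4718, -0.2376, 0.0351]
ee_rot: [0.0, 0.71, 0.704, -0.0]
ft_force: [-2.6, 1.1, 9.0]
finger_gap: 0.486
```

Request:
arm_command(series="0 0 0.0005 0;0 0 0 0;0 0 0 0")

```text
time: 8.6
tcp_pos: [0.4718, -0.2376, 0.0351]
ee_rot: [0.0, 0.71, 0.704, 0.0]
ft_force: [-5.0, 1.7, 15.0]
finger_gap: 0.489
```

Request:
arm_command(series="0 0 -0.0008 0;0 0 0 0;0 0 0 0;0 0 0 0;0 0 0 0;0 0 0 0", fingers=-0.5)

```text
time: 9.2
tcp_pos: [0.4718, -0.2375, 0.0345]
ee_rot: [-0.0, 0.71, 0.704, -0.0]
ft_force: [-0.2, 0.4, 0.6]
finger_gap: 0.749
```

Request:
arm_command(series="0 0 -0.01 0;0 0 -0.02 0;0 0 -0.03 0;0 0 -0.03 0;0 0 -0.03 0;0 0 -0.03 0;0 0 -0.02 0;0 0 0 0")

```text
time: 10.0
tcp_pos: [0.4731, -0.2381, 0.2083]
ee_rot: [0.003, 0.71, 0.704, 0.001]
ft_force: [0.5, -0.2, -0.7]
finger_gap: 0.751
```

```bash
python3 - <<'E'
from h import *
s=manip.state(); print(s["tcp_pos"],s["ft_force"],s["finger_gap"]); g=grab("scene"); f=grab("top");save(g,"s4.png",(160,90,400,310),3)
P=cloud(f); z=P[...,2]
m=np.zeros(z.shape,bool); m[212:242,268:292]=1; m&=z>.129; v,u=np.nonzero(m); Q=np.array([ray(f,i,j,.134)[:2] for i,j in zip(u,v)]).astype(np.float32)*1000
print(cv2.minAreaRect(Q),Q.mean(0))
E
```

```text
[ 0.47312619 -0.2381315   0.2082933 ] [ 0.51168124 -0.24358757 -0.65938633] 0.7512973107647704
((493.6292419433594, 94.10749816894531), (15.652793884277344, 43.80699157714844), 88.50309753417969) [493.59686  94.198  ]
```

View pics/s4.png

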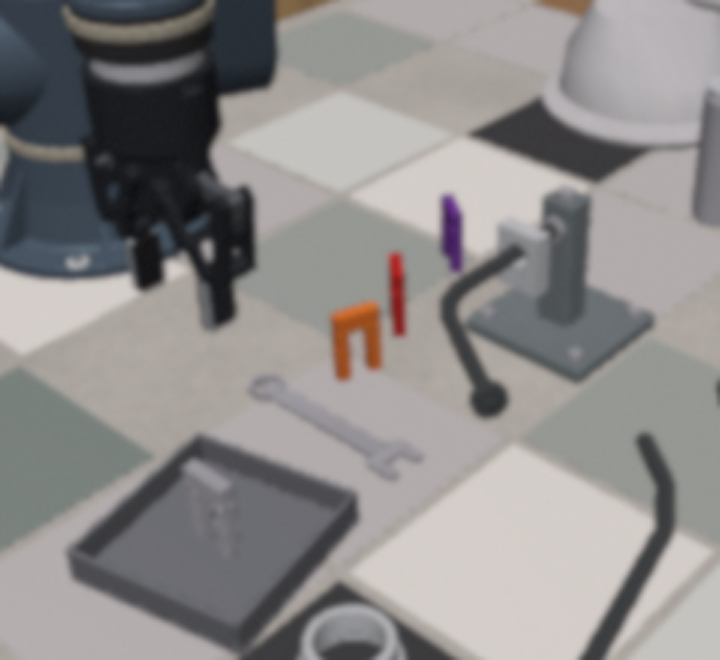

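The keeper stands in the tray at crop (212, 505), and the block is unmoved at (493.6, 94.2) mm. Going to the block.

Request:
arm_command(series="0.02 0 0 0;0.04 0.003 0 0;0.045 0.003 0 0;0.045 0.003 0 0;0.045 0.003 0 0;0.045 0.003 0 0;0.045 0.003 0 0;0.03 0 0 0", fingers=-0.8)

```text
time: 10.9
tcp_pos: [0.4919, 0.0799, 0.2035]
ee_rot: [-0.001, 0.71, 0.705, -0.001]
ft_force: [0.4, -0.3, -0.3]
finger_gap: 0.9
```

Request:
arm_command(series="0.0173 0 0 0;0 0 0 0;0 0 0 0")

```text
time: 11.2
tcp_pos: [0.4921, 0.0945, 0.2037]
ee_rot: [-0.0, 0.71, 0.704, -0.001]
ft_force: [-0.1, -0.4, -0.2]
finger_gap: 0.903
```

Request:
arm_command(series="0 0.0015 0.02 0;0 0 0.02 0;0 0 0.02 0;0 0 0.02 0;0 0 0.016 0;0 0 0.01 0;0 0 0.008 0;0 0 0 0")

```text
time: 12.0
tcp_pos: [0.4938, 0.094, 0.0899]
ee_rot: [-0.0, 0.71, 0.704, -0.001]
ft_force: [0.6, 0.7, 0.1]
finger_gap: 0.898
```

Request:
arm_command(series="0 0 0 0;0 0 0 0;0 0 0 0;0 0 0 0;0 0 0 0;0 0 0 0;0 0 0 0;0 0 0 0", fingers=1, squeeze=25)

```text
time: 12.8
tcp_pos: [0.4948, 0.0947, 0.0913]
ee_rot: [0.001, 0.71, 0.704, 0.0]
ft_force: [-0.0, -1.3, 6.7]
finger_gap: 0.514
```

Request:
arm_command(series="0 0 -0.001 0;0 0 0 0")

```text
time: 13.0
tcp_pos: [0.4941, 0.0947, 0.0916]
ee_rot: [-0.0, 0.71, 0.704, -0.0]
ft_force: [-0.3, 0.4, -1.6]
finger_gap: 0.509
```

Request:
arm_command(series="0 0 -0.001 0;0 0 0 0")

```text
time: 13.2
tcp_pos: [0.4941, 0.0947, 0.0925]
ee_rot: [-0.0, 0.71, 0.704, -0.0]
ft_force: [-0.0, -0.1, -1.2]
finger_gap: 0.51
```

Request:
arm_command(series="0 0 -0.001 0;0 0 0 0")

```text
time: 13.4
tcp_pos: [0.4943, 0.0947, 0.0937]
ee_rot: [0.0, 0.71, 0.704, -0.0]
ft_force: [-0.1, 0.5, -0.8]
finger_gap: 0.512
```

```bash
python3 - <<'E'
from h import *
print(manip.state()["tcp_pos"])
f=grab("top")
P=cloud(f); z=P[...,2]
print(manip.state()["tcp_pos"],manip.state()["ft_force"],manip.state()["wrist_torque"])
O=np.array([493.8,155.0]);yaw=np.radians(-90.3)
for mid in (21,23.9):
    hd=[yaw,yaw+np.radians(16),yaw+np.radians(16+mid),yaw+np.radians(32+mid)]; L=[140,22,22,105]
    K=[O]
    for h,l in zip(hd,L): K.append(K[-1]+l*np.array([np.cos(h),np.sin(h)]))
    K=np.array(K); cum=np.r_[0,np.cumsum(L)]
    at=lambda s:np.array([np.interp(s,cum,K[:,i]) for i in(0,1)])
    print(mid)
    for s in np.r_[61,90,120,126:204:6,210,240,270,281]:
        s=float(s); w=np.linspace(-9,9,37); pts=np.array([at(min(s+x,289)) for x in w]); c=pts.mean(0); d=at(min(s+9,289))-at(s-9); a=np.degrees(np.arctan2(d[1],d[0]))
        print(int(s),c.round(1),round(a,1), end=" | ")
    print()
E
```

```text
[0.49426493 0.09465382 0.09365783]
[0.49425522 0.09462099 0.09361492] [ 0.53342245  0.47240819 -1.26762514] [0.01287691 0.00928483 0.01640201]
21
61 [493.5  94. ] -90.3 | 90 [493.3  65. ] -90.3 | 120 [493.2  35. ] -90.3 | 126 [493.1  29. ] -90.3 | 132 [493.1  23. ] -89.4 | 138 [493.5  17.1] -84.1 | 144 [494.4  11.2] -78.7 | 150 [495.8   5.4] -74.3 | 156 [ 4.975e+02 -4.000e-01] -70.8 | 162 [499.8  -5.8] -63.8 | 168 [502.7 -10.9] -56.8 | 174 [506.2 -15.8] -53.3 | 180 [509.9 -20.5] -48.9 | 186 [514.  -24.8] -43.5 | 192 [518.5 -28.7] -38.2 | 198 [523.3 -32.3] -37.3 | 210 [532.9 -39.6] -37.3 | 240 [556.7 -57.8] -37.3 | 270 [580.6 -75.9] -37.3 | 281 [589.3 -82.6] -37.3 | 
23.9
61 [493.5  94. ] -90.3 | 90 [493.3  65. ] -90.3 | 120 [493.2  35. ] -90.3 | 126 [493.1  29. ] -90.3 | 132 [493.1  23. ] -89.4 | 138 [493.5  17.1] -84.1 | 144 [494.4  11.2] -78.7 | 150 [495.8   5.4] -74.3 | 156 [ 4.975e+02 -3.000e-01] -70.4 | 162 [499.9  -5.7] -62.3 | 168 [502.9 -10.7] -54.3 | 174 [506.7 -15.4] -50.4 | 180 [510.6 -19.9] -46.0 | 186 [515. -24.] -40.6 | 192 [519.7 -27.6] -35.3 | 198 [524.6 -31. ] -34.4 | 210 [534.5 -37.8] -34.4 | 240 [559.2 -54.8] -34.4 | 270 [584.  -71.7] -34.4 | 281 [593.  -77.9] -34.4 |
```

Request:
arm_command(series="-0.004 0 0 0;-0.008 0 0 0;-0.008 0 0 0;-0.008 0 0 0;-0.008 0 0 0;-0.008 0 0 0;-0.006 0 0 0;0 0 0 0")

```text
time: 14.25
tcp_pos: [0.4938, 0.0438, 0.0936]
ee_rot: [0.0, 0.711, 0.704, -0.0]
ft_force: [1.0, -0.1, -2.4]
finger_gap: 0.516
```

Request:
arm_command(series="0 0.001 0 0;0 0.001 0 0;0 0 0 0")

```text
time: 14.55
tcp_pos: [0.496, 0.0449, 0.0936]
ee_rot: [0.0, 0.71, 0.704, 0.0]
ft_force: [0.3, 0.2, -1.1]
finger_gap: 0.511
```

Request:
arm_command(series="0 0.0007 0 0;0 0 0 0")

```text
time: 14.75
tcp_pos: [0.4966, 0.0448, 0.0936]
ee_rot: [0.0, 0.71, 0.704, -0.0]
ft_force: [-0.3, 0.0, -0.4]
finger_gap: 0.513
```

Request:
arm_command(series="0 0.0005 0 0;0 0 0 0")

```text
time: 14.95
tcp_pos: [0.4968, 0.0447, 0.0936]
ee_rot: [-0.0, 0.71, 0.704, -0.0]
ft_force: [-1.0, -0.3, -1.0]
finger_gap: 0.512
```

Request:
arm_command(series="0 0.0005 0 0;0 0 0 0")

```text
time: 15.15
tcp_pos: [0.4969, 0.0447, 0.0935]
ee_rot: [-0.0, 0.71, 0.704, -0.0]
ft_force: [-3.4, 0.8, 0.8]
finger_gap: 0.515
```

Request:
arm_command(series="0 -0.002 0 0;0 -0.002 0 0;0 -0.0015 0 0;0 0 0 0")

```text
time: 15.55
tcp_pos: [0.4919, 0.0446, 0.0937]
ee_rot: [0.0, 0.71, 0.704, 0.0]
ft_force: [0.7, -0.3, -1.3]
finger_gap: 0.511
```

Request:
arm_command(series="0 -0.001 0 0;0 0 0 0")

```text
time: 15.75
tcp_pos: [0.4909, 0.0446, 0.0936]
ee_rot: [0.0, 0.71, 0.704, -0.0]
ft_force: [-0.1, -0.2, -1.1]
finger_gap: 0.515
```

Request:
arm_command(series="0 -0.0005 0 0;0 0 0 0")

```text
time: 15.95
tcp_pos: [0.4908, 0.0446, 0.0937]
ee_rot: [0.0, 0.71, 0.704, 0.0]
ft_force: [2.1, 0.2, -2.2]
finger_gap: 0.509
```

Request:
arm_command(series="0 0.002 0 0;0 0.0012 0 0;-0.004 0 0 0;-0.004 0 0 0;-0.004 0 0 0;-0.003 0 0 0;0 0 0 0")

```text
time: 16.65
tcp_pos: [0.4935, 0.0291, 0.0936]
ee_rot: [0.0, 0.71, 0.704, -0.0]
ft_force: [-0.4, 0.6, -1.3]
finger_gap: 0.516
```

```bash
cat > plan.py <<'E'
from h import *
import sys
def plan(wps,sub=2,pose=None):
    s=manip.state(); q=s["ee_rot"]; M=R.from_quat(np.array(q)[[1,2,3,0]]).as_matrix(); p=np.array(s["tcp_pos"])[:2]*1000; h=np.degrees(np.arctan2(-M[1,0],-M[0,0]))
    print("now",p.round(1),round(h,1),np.round(s["ft_force"],1))
    for x,y,a in wps:
        p0,h0=p.copy(),h
        for k in range(sub):
            t=np.array([x,y]); tp=p0+(t-p0)*(k+1)/sub; th=h0+(a-h0)*(k+1)/sub
            r=np.radians(h); d=tp-p; fx=np.array([-np.cos(r),-np.sin(r)]); fy=np.array([fx[1],-fx[0]])  # tool y = tool x -90deg
            print("%.4f %.4f 0 %.1f"%(d@fx/1000,d@fy/1000,-(th-h)),end=";"); p,h=tp,th
    print()
E
python3 - <<'E'
from plan import *
W=[(493.6,29,-90.3),(493.6,23,-89.4),(494.0,17.1,-84.1),(494.9,11.2,-78.7),(496.3,5.4,-74.3),(498,-.3,-70.4)]
plan(W)
E
```

```text
now [493.5  29.1] -90.5 [-0.4  0.6 -1.3]
-0.0001 0.0000 0 -0.1;-0.0001 0.0000 0 -0.1;-0.0030 0.0000 0 -0.5;-0.0030 -0.0000 0 -0.4;-0.0030 0.0002 0 -2.7;-0.0030 0.0000 0 -2.7;-0.0030 0.0001 0 -2.7;-0.0030 0.0000 0 -2.7;-0.0030 0.0001 0 -2.2;-0.0030 0.0000 0 -2.2;-0.0030 0.0000 0 -2.0;-0.0030 -0.0001 0 -1.9;
```

Request:
arm_command(series="-0.003 0 0 -0.6;-0.003 0 0 -0.5;-0.003 0.0002 0 -2.7;-0.003 0 0 -2.7;0 0 0 0")

```text
time: 17.15
tcp_pos: [0.4939, 0.0173, 0.0936]
ee_rot: [0.0, 0.669, 0.743, -0.0]
ft_force: [0.7, -0.4, -0.3]
finger_gap: 0.513
```

Request:
arm_command(series="-0.003 0.0001 0 -2.7;-0.003 0 0 -2.7;-0.003 0.0001 0 -2.2;-0.003 0 0 -2.2;0 0 0 0")

```text
time: 17.65
tcp_pos: [0.4963, 0.0057, 0.0936]
ee_rot: [0.0, 0.604, 0.797, -0.0]
ft_force: [-0.3, 0.1, -0.3]
finger_gap: 0.51
```

```bash
python3 - <<'E'
from plan import *
W=[(498,-.3,-70.4),(500.4,-5.7,-62.3),(503.4,-10.7,-54.3),(507.2,-15.4,-50.4),(511.1,-19.9,-46)]
plan(W)
E
```

```text
now [496.3   5.7] -74.2 [-0.3  0.1 -0.3]
-0.0031 0.0000 0 -1.9;-0.0031 -0.0001 0 -1.9;-0.0029 0.0002 0 -4.1;-0.0030 0.0000 0 -4.0;-0.0029 0.0002 0 -4.0;-0.0029 -0.0000 0 -4.0;-0.0030 0.0002 0 -2.0;-0.0030 0.0001 0 -1.9;-0.0030 0.0001 0 -2.2;-0.0030 -0.0000 0 -2.2;
```

No contact so far. On through the elbow.

Request:
arm_command(series="-0.0031 0 0 -1.9;-0.0031 0 0 -1.9;-0.003 0.0002 0 -4;0 0 0 0")

```text
time: 18.05
tcp_pos: [0.4993, -0.0029, 0.0936]
ee_rot: [0.0, 0.548, 0.837, -0.0]
ft_force: [0.4, -0.5, -1.0]
finger_gap: 0.513
```

Request:
arm_command(series="-0.003 0 0 -4;-0.003 0.0002 0 -4;0 0 0 0")

```text
time: 18.35
tcp_pos: [0.5021, -0.0081, 0.0936]
ee_rot: [0.0, 0.489, 0.872, -0.0]
ft_force: [0.5, 1.2, -1.6]
finger_gap: 0.513
```

Request:
arm_command(series="-0.003 0 0 -4;-0.003 0.0002 0 -2;0 0 0 0")

```text
time: 18.65
tcp_pos: [0.5055, -0.013, 0.0936]
ee_rot: [-0.0, 0.443, 0.897, -0.0]
ft_force: [0.1, 0.4, -0.3]
finger_gap: 0.509
```

Request:
arm_command(series="-0.003 0.0001 0 -2;-0.003 0.0001 0 -2.2;0 0 0 0")

```text
time: 18.95
tcp_pos: [0.5094, -0.0175, 0.0936]
ee_rot: [0.0, 0.41, 0.912, -0.0]
ft_force: [-0.5, 0.0, -1.5]
finger_gap: 0.513
```

```bash
python3 - <<'E'
from plan import *
W=[(511.1,-19.9,-46),(515.5,-24,-40.6),(520.2,-27.6,-35.3),(525.1,-31,-34.4)]
plan(W)
E
```

```text
now [509.4 -17.5] -48.4 [-0.5  0.  -1.5]
-0.0015 -0.0002 0 -1.2;-0.0015 -0.0002 0 -1.2;-0.0030 0.0002 0 -2.7;-0.0030 0.0000 0 -2.7;-0.0030 0.0002 0 -2.6;-0.0030 0.0000 0 -2.7;-0.0030 0.0000 0 -0.5;-0.0030 0.0000 0 -0.4;
```

Request:
arm_command(series="-0.003 -0.0003 0 -2.4;-0.003 0.0002 0 -2.7;-0.003 0 0 -2.7;0 0 0 0")

```text
time: 19.35
tcp_pos: [0.5156, -0.024, 0.0936]
ee_rot: [0.0, 0.347, 0.938, -0.0]
ft_force: [0.0, -0.3, -0.9]
finger_gap: 0.517
```

Request:
arm_command(series="-0.003 0.0002 0 -2.6;-0.003 0 0 -2.7;0 0 0 0")

```text
time: 19.65
tcp_pos: [0.5203, -0.0276, 0.0936]
ee_rot: [-0.0, 0.303, 0.953, -0.0]
ft_force: [-0.9, -0.7, -1.6]
finger_gap: 0.513
```

Request:
arm_command(series="-0.003 0 0 -0.5;-0.003 0 0 -0.4;-0.006 0 0 0;-0.006 0 0 0;0 0 0 0")

```text
time: 20.15
tcp_pos: [0.5361, -0.0384, 0.0936]
ee_rot: [0.0, 0.295, 0.956, -0.0]
ft_force: [-0.1, -0.4, -1.2]
finger_gap: 0.511
```

```bash
python3 - <<'E'
from plan import *
W=[(535,-37.8,-34.4),(559.7,-54.8,-34.4),(584.5,-71.7,-34.4)]
plan(W,1)
E
```

```text
now [536.1 -38.4] -34.3 [-0.1 -0.4 -1.2]
0.0012 -0.0001 0 0.1;-0.0300 -0.0001 0 -0.0;-0.0300 0.0001 0 -0.0;
```

Request:
arm_command(series="-0.004 0 0 0;-0.006 0 0 0;-0.006 0 0 0;-0.006 0 0 0;-0.006 0 0 0;-0.004 0 0 0;0 0 0 0")

```text
time: 20.85
tcp_pos: [0.5622, -0.0562, 0.0935]
ee_rot: [0.0, 0.294, 0.956, -0.0]
ft_force: [0.6, -0.7, -1.1]
finger_gap: 0.51
```

Request:
arm_command(series="-0.004 0 0 0;-0.006 0 0 0;-0.006 0 0 0;-0.004 0 0 0;-0.004 0 0 0;0 0 0 0")

```text
time: 21.45
tcp_pos: [0.5819, -0.0697, 0.0935]
ee_rot: [0.0, 0.294, 0.956, -0.0]
ft_force: [-0.4, -0.6, -1.0]
finger_gap: 0.512
```

Request:
arm_command(series="-0.002 0 0 0;-0.002 0 0 0;-0.002 0 0 0;-0.001 0 0 0;0 0 0 0")

```text
time: 21.95
tcp_pos: [0.5874, -0.0734, 0.0936]
ee_rot: [0.0, 0.294, 0.956, -0.0]
ft_force: [0.2, -0.5, -0.9]
finger_gap: 0.511
```

Request:
arm_command(series="-0.002 0 0 0;-0.001 0 0 0;-0.001 0 0 0;0 0 0 0")

```text
time: 22.35
tcp_pos: [0.5907, -0.0756, 0.0936]
ee_rot: [0.0, 0.294, 0.956, -0.0]
ft_force: [-0.1, 0.3, -1.3]
finger_gap: 0.51
```

Request:
arm_command(series="-0.001 0 0 0;0 0 0 0")

```text
time: 22.55
tcp_pos: [0.5915, -0.0762, 0.0936]
ee_rot: [0.0, 0.294, 0.956, -0.0]
ft_force: [0.2, 0.0, -1.4]
finger_gap: 0.51
```

Request:
arm_command(series="-0.0007 0 0 0;0 0 0 0")

```text
time: 22.75
tcp_pos: [0.592, -0.0766, 0.0936]
ee_rot: [0.0, 0.294, 0.956, -0.0]
ft_force: [-0.3, 0.9, -1.1]
finger_gap: 0.511
```

Request:
arm_command(series="-0.0007 0 0 0;0 0 0 0")

```text
time: 22.95
tcp_pos: [0.5926, -0.077, 0.0936]
ee_rot: [0.0, 0.294, 0.956, -0.0]
ft_force: [-0.4, -0.0, -0.8]
finger_gap: 0.515
```

Request:
arm_command(series="-0.0006 0 0 0;0 0 0 0")

```text
time: 23.15
tcp_pos: [0.5931, -0.0773, 0.0936]
ee_rot: [-0.0, 0.294, 0.956, -0.0]
ft_force: [0.7, 0.5, -0.9]
finger_gap: 0.511
```

Request:
arm_command(series="-0.0006 0 0 0;0 0 0 0")

```text
time: 23.35
tcp_pos: [0.5931, -0.0773, 0.0935]
ee_rot: [-0.001, 0.294, 0.956, 0.0]
ft_force: [-3.7, 2.6, 1.5]
finger_gap: 0.51
```

Request:
arm_command(series="-0.0006 0 0 0;0 0 0 0")

```text
time: 23.55
tcp_pos: [0.5932, -0.0773, 0.0935]
ee_rot: [-0.001, 0.294, 0.956, 0.0]
ft_force: [-5.0, 4.1, 2.4]
finger_gap: 0.513
```

Flange contact is where predicted, at about 6 N. Easing off, lowering to hang, then re-seating.

Request:
arm_command(series="0.001 0 0 0;0 0 0.001 0;0 0 0.001 0;0 0 0 0")

```text
time: 23.95
tcp_pos: [0.5932, -0.0773, 0.0916]
ee_rot: [-0.0, 0.294, 0.956, -0.0]
ft_force: [-2.2, 1.8, 0.2]
finger_gap: 0.51
```

Request:
arm_command(series="0 0 0.0005 0;0 0 0 0")

```text
time: 24.15
tcp_pos: [0.5932, -0.0773, 0.0915]
ee_rot: [0.0, 0.294, 0.956, 0.0]
ft_force: [-3.1, 2.1, 4.2]
finger_gap: 0.513
```

Request:
arm_command(series="0 0 0.0005 0;0 0 0 0")

```text
time: 24.35
tcp_pos: [0.5932, -0.0773, 0.0914]
ee_rot: [0.0, 0.294, 0.956, 0.0]
ft_force: [-4.6, 2.9, 8.3]
finger_gap: 0.514
```

Request:
arm_command(series="0 0 -0.0006 0;0 0 0 0")

```text
time: 24.55
tcp_pos: [0.5932, -0.0773, 0.0914]
ee_rot: [0.0, 0.294, 0.956, -0.0]
ft_force: [-4.2, 2.7, 5.3]
finger_gap: 0.512
```

Request:
arm_command(series="0 0 0 0;0 0 0 0;0 0 0 0;0 0 0 0;0 0 0 0;0 0 0 0;0 0 0 0", fingers=-0.7)

```text
time: 25.25
tcp_pos: [0.5933, -0.0774, 0.0912]
ee_rot: [0.0, 0.294, 0.956, -0.0]
ft_force: [-0.2, 0.1, 0.6]
finger_gap: 0.848
```

Request:
arm_command(series="0 0 -0.005 0;0 0 -0.01 0;0 0 -0.02 0;0 0 -0.03 0;0 0 -0.03 0;0 0 -0.03 0;0 0 -0.02 0;0 0 0 0")

```text
time: 26.05
tcp_pos: [0.5946, -0.0775, 0.2404]
ee_rot: [0.003, 0.294, 0.956, 0.0]
ft_force: [0.1, -0.5, 0.7]
finger_gap: 0.85
```

Request:
arm_command(series="0.03 0 -0.01 0;0.04 0 0 0;0.04 0 0 0;0.04 0 0 0;0.04 0 0 0;0.03 0 0 0;0 0 0 0")

```text
time: 26.75
tcp_pos: [0.4082, 0.0475, 0.2465]
ee_rot: [-0.0, 0.293, 0.956, 0.0]
ft_force: [-0.1, 0.5, 0.5]
finger_gap: 0.849
```

```bash
python3 - <<'E'
from h import *
s=manip.state(); print(s["tcp_pos"],s["ft_force"],s["finger_gap"]); g=grab("scene"); f=grab("top");save(g,"s5.png",(160,90,400,310),3);save(f,"t5.png",(225,150,445,280),3.6)
E
```

```text
[0.40815256 0.04754532 0.24646958] [-0.10477076  0.51877217  0.51628815] 0.8493799359318679
```

View pics/s5.png

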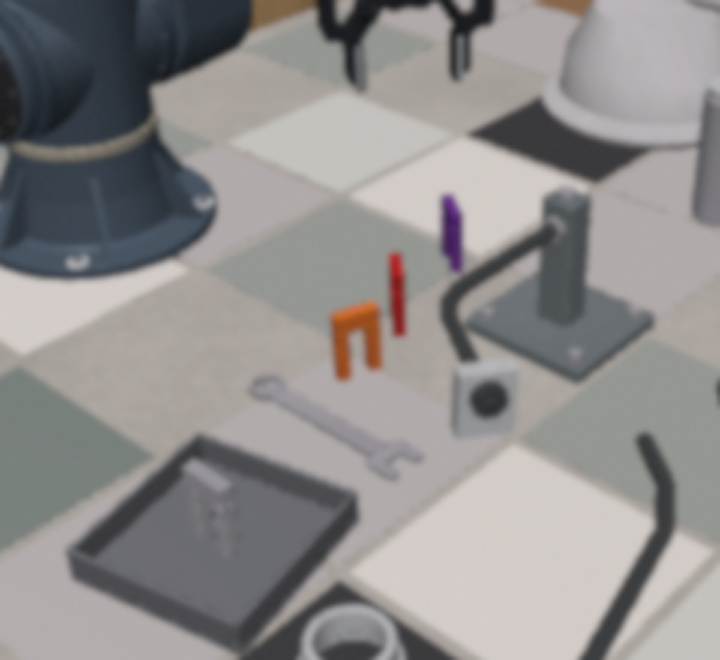

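View pics/t5.png

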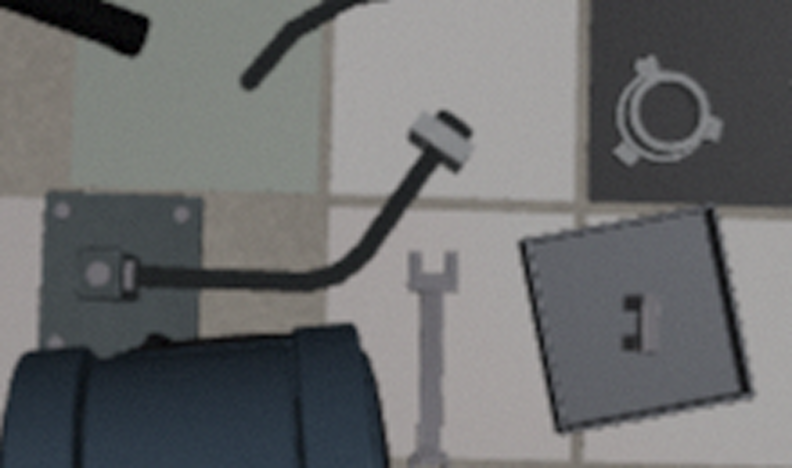

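The scene crop shows the block against the flange at (487, 400) and the keeper standing in the tray at (212, 505). The top crop agrees: block at (440, 142) touching the flange at (455, 122), with the gripper clear. Handing in.

```bash
python3 -c "
from rig import manip
print(manip.finish_job())"
```

```text
the job is handed in; nothing more can be done
None
```

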